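# Put two reagents in loading order and hold the incubator lid

## Task

I am about to load the block incubator from the bottle rack, straight across, but the tall narrow-necked bottle and the squat wide-mouth jar stand in each other's wells: swap them, each standing fully seated in the well the other had, and leave the dropper bottle in its well. Then raise the incubator's lid to 60 degrees and keep holding it there so that I have both hands free to load; the lid falls shut if let go, so finish while still holding it. Do not disturb the other things on the bench.

Things in the scene. Friction and masses are not known exactly. Their poses are not given: they have to be found in the camera images.
- heater: Block incubator, fixed: white box 260 (x) x 250 (y) mm, 95 mm high at its front strip, with a grey hinged hood lid on top that covers an aluminium block with six wells. Origin: centre of its underside; its x axis points from its front (display and buttons) to its back, z up. Turned by some yaw.
- lid: The grey hood lid, 180 mm front to back, 250 mm wide, 55 mm deep, 0.38 to 0.59 kg, no stay or spring: it always falls shut. Its walls are 5 mm. Origin on the middle of the hinge axis, axes as the heater's when shut; its top face is 25 mm above the hinge axis when shut. Handle: see lid_handle.
- lid_hinge (a joint): Lid angle, rad: 0 shut, grows as the front edge rises, stop at 1.4; 60 degrees is 1.047. Very little friction. The axis runs along the heater's y.
- hinge_axis (a point): Fixed point, middle of the lid's hinge axis: in the heater's frame at x +95, y 0, z +130 mm.
- lid_handle (a point): Middle of the black bar handle on top of the lid near its front edge: a round bar 10 mm thick and 110 mm long along the lid's y, its axis 37 mm above the lid's top face, on two end posts (100 mm clear between them). In the lid's frame at x -153, y 0, z +62 mm; 27 mm behind the lid's front edge.
- rack: White plastic bottle rack, fixed: 300 (x) x 70 (y) x 28 mm with four round wells in a row along its x, 72 mm apart, each 44 mm across and 18 mm deep. Origin: centre of its underside. Turned by some yaw.
- well0 (a point): Centre of the floor of the first well (robot's end of the rack), 10 mm above the bench. The tall bottle, the jar and the dropper bottle start in wells 0 to 2, in any order.
- well1 (a point): Centre of the floor of the second well.
- well2 (a point): Centre of the floor of the third well.
- well3 (a point): Centre of the floor of the fourth well, at the far end: always empty at the start, free to use.
- tall_bottle: Tall amber bottle, 108 mm high, 38 mm across up to 72 mm, then a shoulder and narrow neck with a black cap 26 mm across from 86 to 108 mm; about 0.14 kg. Origin: centre of its underside, z up.
- jar: Squat amber wide-mouth jar, 65 mm high, 38 mm across, with a flat black screw lid of the same width from 49 to 65 mm; about 0.12 kg. Origin: centre of its underside, z up.
- dropper: Amber dropper bottle, 94 mm high, 38 mm across up to 45 mm, then a narrow black cap (22 mm) and rubber bulb (14 mm); stays where it is. Origin: centre of its underside.
- beaker: Bystander: clear plastic beaker, 66 mm across, 90 mm high, beyond the rack. Origin: centre of its underside.
- tube_rack: Bystander: white two-deck tube rack, 70 x 220 mm, 106 mm high with its tubes, standing to the left of the incubator. Origin: centre of its underside.
- timer: Bystander: small white timer, 55 x 70 x 18 mm, lying to the right of the bottle rack. Origin: centre of its underside.

How it is judged:
By the outcome, as a careful person would: the job done as asked, in the order asked, and still so for the second after the job is handed in, while the arm keeps its last pose, push and grip.
It also fails if it takes over 72 s, if anything falls off the work surface, if the arm or the gripper's body presses on something with over 40 N, if the wrist force passes 120 N, or if a joint passes its speed limit or range.

## Robot

A 6-joint arm with a two-finger parallel gripper is mounted at the origin on the work surface. World frame = base frame: x ahead of the robot, y to its left, z up, the work surface at z = 0. Lengths are in m, angles in degrees, forces in N, time in s.
With the tool pointing down it reaches from about 0.325 to 0.875 m from the base axis. Payload 4.4 kg.
Tool frame: the origin (TCP) lies between the finger pads; the fingertips stand robot.tips_ahead ahead of it and the grasp point (between the pads) lies 3 mm ahead of it (robot.tips_ahead is the distance from the TCP to the fingertips, in m); z points along the fingers, y is the line along which they close (so a half turn about z gives the same grasp; the last joint's range is limited). The gripper opens to 85 mm and grips with 20 to 120 N. Pads are 22 mm wide; open, the fingers measure 114 mm over their backs; the gripper's body (76 mm by 85 mm) begins 54 mm behind the grasp point. The pads swing forward as they close: fully open they stand 13 mm farther back than shut.
Start: joints at [66.549, 11.837, 88.321, -0, 79.842, -8.623], TCP at [0.147, 0.556, 0.253] pointing down, gripper open.
Joint ranges: [-156.59, 156.59], [-49.26, 127.26], [12.9, 141.05], [-63.56, 243.56], [4.71, 150.69], [-161.64, 161.64]. Speed limits (degrees/s): [159.86, 159.86, 180, 180, 180, 180].

## Interface

Orientations are given as [roll, pitch, yaw] about the fixed x, y, z axes, in that order (R = Rz(yaw) Ry(pitch) Rx(roll)).
In Python, from rig import observe, capture, close_job, robot gives the robot as it stands.
- The arm moves only by the tool move_arm, never from a script. Its argument "targets" is a list of rows, each a list of 5 numbers: the shift along the tool's x, y, z as a fraction of full scale, then the turn about the tool's z as a fraction of full scale, then the closure, from 0 (fully open) to 1 (shut). In form: [[dx, dy, dz, yaw, fingers], ...]. A call has 1 to 20 rows; each row is the pose to reach, as a shift and turn from the pose commanded when the call began, along the tool's axes at that moment, turning the shorter way round; what a row does not reach only later rows make up. Full scale, the value 1, is 0.5 m for a shift and pi rad for a turn. A row lasts 1/12 s, in which the tool goes at most 41.7 mm and 7.16 degrees, less where a joint would pass 70% of its speed; a pose out of reach is approached as far as the arm can. A call with a number of a shift or a turn outside -1 to 1 is refused whole. A call with a gripper value outside its range is refused whole. The fingers move at their own pace and stop on an object; "newtons" is the grip in N (left out, the last holds). Time passes only in rows, so rows that repeat a pose let the fingers close. It gives the time, the measured TCP pose, the force, the opening and the grip force at its end, in the units of the state.
- observe(): the state, without advancing time (a new reading comes with each control period).
- capture(name): name is "side" or "top" or "wrist"; returns a dict with "frame" (480x640x3 uint8, red, green, blue), "camera_matrix" (3x3 intrinsics, pixels), "D" ([k1, k2, p1, p2, k3] as OpenCV has them; the pictures are not rectified), "R" (3x3) and "t" (3): a world point X has camera coordinates R X + t; the wrist camera has in their place "tool_from_camera" (4x4, takes a point from camera to tool coordinates, whose origin is the TCP and whose axes are the flange's). Camera axes: x right, y down, z forward; pixel columns grow to the right and rows downward; lengths in m; the calibration is good to about 2 mm. A picture is of the moment at which its call begins: read the wrist's pose just before it. There is no depth.
- close_job(): hands the job in; it is judged then, once.
The state is a dict: "t": time; "joint_positions": joint angles; "joint_velocities": joint speeds; "effort": joint torques, N m; "position": TCP position; "eef_rot": TCP orientation; "ft_force": force on the tool from outside, world axes, zero at the start; "wrist_torque": the same for the moment, N m; "width": opening from 0.0 (shut) to 1.0 (fully open); "grasp_force": force on a finger pad.
Only numpy, scipy, OpenCV 4.12 (cv2) and the standard library are available. Lean on these libraries where they do the work, as an engineer would, in place of code of your own. Each camera call takes 0.05 s, during which the arm holds its last target. There are 200 camera calls.

## Working session

There is one attempt and no reset: what is moved stays moved. The work goes in short steps, Python scripts to look and compute and a tool call to move; the robot and the scene stay as the last step left them, time stands still between calls to the robot, and variables do not carry over. Pictures are saved under pics/ and viewed, at most 10 in all, crops included, and the job is handed in when it is done.

Besides the shell and the picture viewer there is one more tool, called after "Request:" in YAML: its name, and indented under it one key for each argument. move_arm: Moves the arm, as the interface text tells. Its arguments: {"type":"object","properties":{"targets":{"type":"array"},"newtons":{"type":"number"}},"required":["targets"]}

```bash
mkdir -p pics; ls
python3 - <<'E'
from rig import observe,capture,robot
import cv2,numpy as np
s=observe();print(s);print({k:getattr(robot,k) for k in dir(robot) if not k.startswith('_')} )
ims=[]
for n in("side","top"):
    c=capture(n);cv2.imwrite(f"pics/{n}0.png",c["frame"][:,:,::-1]);print(n,c["camera_matrix"],c["D"],c["R"],c["t"])
    np.savez(f"{n}0.npz",**c)
c=capture("wrist");np.savez("wrist0.npz",**c);print(c["camera_matrix"],c["D"],c["tool_from_camera"]);cv2.imwrite("pics/wrist0.png",c["frame"][:,:,::-1])
E
```

```text
pics
{'t': 0.0, 'joint_positions': array([ 6.65477684e+01,  1.18850160e+01,  8.84075573e+01,  2.53351611e-04,
        7.98414121e+01, -8.62429614e+00]), 'joint_velocities': array([-0.07287465, -0.02810358,  0.07880813, -0.04488686,  0.04075472,
       -0.00134752]), 'effort': array([ 9.04404951e-04, -3.83041906e+01, -2.91595548e+01, -1.91128756e-04,
        1.05207798e-02,  1.89044778e-05]), 'position': array([0.14688169, 0.55517105, 0.25209528]), 'eef_rot': array([-1.79867567e+02, -2.03381639e-02,  1.65171996e+02]), 'ft_force': array([-0.30252187,  0.39698916, -0.30977766]), 'wrist_torque': array([-0.00157892,  0.05727656,  0.01416971]), 'grasp_force': 0.0, 'width': 1.0007605377858588}
{'IKError': <class 'rig.IKError'>, 'tips_ahead': 0.022}
side [[481.88740143   0.         323.36406221]
 [  0.         481.88740143 235.73989369]
 [  0.           0.           1.        ]] [-0.08808018  0.          0.          0.          0.        ] [[ 0.99483414 -0.10047853 -0.01446045]
 [-0.08420947 -0.73728632 -0.67031161]
 [ 0.05669043  0.66806658 -0.74193884]] [-0.58266547  0.16164898  1.05585373]
top [[470.12164871   0.         328.30149159]
 [  0.         470.12164871 248.85205774]
 [  0.           0.           1.        ]] [-0.12203344  0.          0.          0.          0.        ] [[-0.00402092 -0.99962031 -0.02725917]
 [-0.98405823  0.00880217 -0.17762861]
 [ 0.17780111  0.02611038 -0.98371999]] [0.02387235 0.59397553 1.25175827]
[[385.61116065   0.         322.95973571]
 [  0.         385.61116065 239.59845406]
 [  0.           0.           1.        ]] [-0.0636951  0.         0.         0.         0.       ] [[ 1.29829072e-04 -9.54227257e-01 -2.99082474e-01  7.53653300e-02]
 [ 9.99999975e-01  6.94930559e-05  2.12372527e-04  7.44748027e-04]
 [-1.81867499e-04 -2.99082494e-01  9.54227242e-01 -1.19759834e-01]
 [ 0.00000000e+00  0.00000000e+00  0.00000000e+00  1.00000000e+00]]
```

View pics/top0.png

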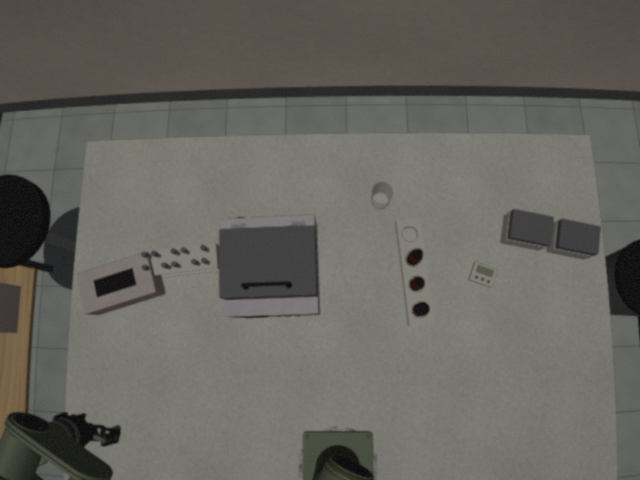

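View pics/side0.png

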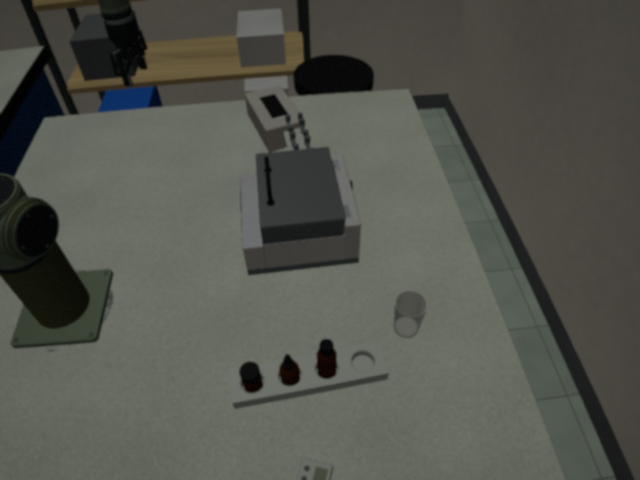

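Jar is in well 0 (top 421,309), dropper in well 1 (417,284), tall bottle in well 2 (414,257), and well 3 (410,234) is empty. The handle runs from (245,286) to (290,285), and the tool is parked clear of everything.

```bash
cat > h.py <<'E'
import numpy as np,cv2
from scipy.spatial.transform import Rotation as Ro
def pose(s):
    return Ro.from_euler('xyz',s['eef_rot'],degrees=True).as_matrix(),np.array(s['position'])
def rays(c,uv,s=None):
    """pixel list -> origin, unit dirs (world)"""
    p=cv2.undistortPoints(np.float64(uv).reshape(-1,1,2),c['camera_matrix'],c['D']).reshape(-1,2)
    d=np.c_[p,np.ones(len(p))]
    if 'R' in c: o=-c['R'].T@c['t'];d=d@c['R']
    else:
        R,t=pose(s);T=c['tool_from_camera'];o=R@T[:3,3]+t;d=d@(R@T[:3,:3]).T
    return o,d/np.linalg.norm(d,axis=1)[:,None]
def plane(c,uv,z,s=None):
    o,d=rays(c,uv,s);return o+d*((z-o[2])/d[:,2])[:,None]
def tri(*od):
    A=0;b=0
    for o,d in od:
        P=np.eye(3)-np.outer(d,d);A=A+P;b=b+P@o
    x=np.linalg.solve(A,b);return x,[np.linalg.norm((np.eye(3)-np.outer(d,d))@(x-o)) for o,d in od]
def proj(c,X,s=None):
    X=np.atleast_2d(X).astype(float)
    if 'R' in c:R,t=c['R'],c['t']
    else:
        Rw,tw=pose(s);T=c['tool_from_camera'];Rc=Rw@T[:3,:3];o=Rw@T[:3,3]+tw;R=Rc.T;t=-R@o
    return cv2.projectPoints(X,cv2.Rodrigues(np.array(R))[0],np.array(t),c['camera_matrix'],c['D'])[0].reshape(-1,2)
def move(s,target,yaw=None):
    """fractions for the move call from measured pose to world target TCP"""
    R,t=pose(s);out=R.T@(np.array(target)-t)/.5
    dy=0 if yaw is None else -((yaw-s['eef_rot'][2]+180)%360-180)/180
    return out.round(4),round(dy,4)
E
python3 - <<'E'
from h import *
T=dict(np.load('top0.npz'));S=dict(np.load('side0.npz'))
def t(a,b):
    (o,d),(p,e)=rays(T,[a]),rays(S,[b]);x,r=tri((o,d[0]),(p,e[0]));return x.round(4),np.round(r,4)
print('handle a',t((290,285),(270.5,203)));print('handle b',t((245,286),(267,158)))
print('jar',plane(T,[(421,309)],.075),plane(S,[(250,369)],.075));print('tall',plane(T,[(412,254)],.118),plane(S,[(326,344)],.118));print('w3',plane(T,[(410,234)],.028),plane(S,[(363,358)],.028))
print('rack corners',plane(T,[(397,220),(421,221),(408,324)],.028))
for n,c,(u,v) in(('t',T,(340,180)),('s',S,(225,300))):
    f=cv2.cvtColor(c['frame'],cv2.COLOR_RGB2BGR)
    w=160;cr=f[v:v+160,u:u+ (120 if n=='t' else 200)]
    cv2.imwrite(f'pics/{n}crop.png',cv2.resize(cr,None,fx=3.7,fy=3.7,interpolation=cv2.INTER_CUBIC))
E
```

```text
handle a (array([0.4839, 0.1143, 0.16  ]), array([0.0007, 0.0007]))
handle b (array([0.4802, 0.2215, 0.1978]), array([0.0029, 0.0029]))
jar [[ 0.42470872 -0.22765073  0.075     ]] [[ 0.42907163 -0.22803236  0.075     ]]
tall [[ 0.56673965 -0.20175467  0.118     ]] [[ 0.57038167 -0.21541043  0.118     ]]
w3 [[ 0.63958737 -0.21198128  0.028     ]] [[ 0.64336716 -0.20366264  0.028     ]]
rack corners [[ 0.68083792 -0.17621216  0.028     ]
 [ 0.67734415 -0.2449701   0.028     ]
 [ 0.38618519 -0.19829542  0.028     ]]
```

Run:
```python
from h import *;from rig import observe
s=observe();print(move(s,[.5,-.215,.32],184.4),move(s,[.45,.2,.32],184.4))
```

```text
(array([-1.0769, -1.3089, -0.1333]), np.float64(-0.1068)) (array([-0.7678, -0.5321, -0.1346]), np.float64(-0.1068))
```

Request:
move_arm:
  targets:
    - [0,0,-0.1,0,0]
    - [-0.54,-0.65,-0.133,-0.1068,0]
    - [-0.54,-0.65,-0.133,-0.1068,0]
    - [-0.54,-0.65,-0.133,-0.1068,0]
    - [-0.54,-0.65,-0.133,-0.1068,0]
    - [-0.54,-0.65,-0.133,-0.1068,0]
    - [-0.54,-0.65,-0.133,-0.1068,0]
    - [-0.54,-0.65,-0.133,-0.1068,0]
    - [-0.54,-0.65,-0.133,-0.1068,0]
    - [-0.54,-0.65,-0.133,-0.1068,0]
    - [-0.54,-0.65,-0.133,-0.1068,0]
    - [-0.54,-0.65,-0.133,-0.1068,0]

```text
t: 1.15
position: [0.3271, 0.1678, 0.3202]
eef_rot: [-179.8, 0.1, -176.1]
ft_force: [-0.6, 0.5, 0.2]
width: 0.998
grasp_force: 0.0
```

Run:
```python
from h import *;from rig import observe,capture
s=observe();print(s['t'],s['position'],s['eef_rot']);print(move(s,[.5,-.215,.32],184.4))
c=capture('wrist');np.savez('w1.npz',**c);np.savez('s1.npz',**s);cv2.imwrite('pics/w1.png',c['frame'][:,:,::-1])
```

```text
1.15 [0.32706251 0.1677601  0.32018205] [-1.79839904e+02  1.22647687e-01 -1.76069444e+02]
(array([-0.2926, -0.7874,  0.0032]), np.float64(-0.0026))
```

Request:
move_arm:
  targets:
    - [-0.29,-0.787,0,-0.0026,0]
    - [-0.29,-0.787,0,-0.0026,0]
    - [-0.29,-0.787,0,-0.0026,0]
    - [-0.29,-0.787,0,-0.0026,0]
    - [-0.29,-0.787,0,-0.0026,0]
    - [-0.29,-0.787,0,-0.0026,0]
    - [-0.29,-0.787,0,-0.0026,0]
    - [-0.29,-0.787,0,-0.0026,0]
    - [-0.29,-0.787,0,-0.0026,0]
    - [-0.29,-0.787,0,-0.0026,0]
    - [-0.29,-0.787,0,-0.0026,0]
    - [-0.29,-0.787,0,-0.0026,0]
    - [-0.29,-0.787,0,-0.0026,0]

```text
t: 2.28
position: [0.4999, -0.207, 0.3189]
eef_rot: [179.9, -0.1, -175.1]
ft_force: [-0.5, -0.3, -0.1]
width: 1.004
grasp_force: 0.0
```

Run:
```python
from h import *;from rig import observe,capture
s=observe();print(s['t'],s['position'],s['eef_rot'])
c=capture('wrist');np.savez('w2.npz',**c);np.savez('s2.npz',**s);cv2.imwrite('pics/w2.png',c['frame'][:,:,::-1])
```

```text
2.2833 [ 0.49988531 -0.20702488  0.31886985] [ 1.79869530e+02 -8.30094568e-02 -1.75075441e+02]
```

View pics/w2.png

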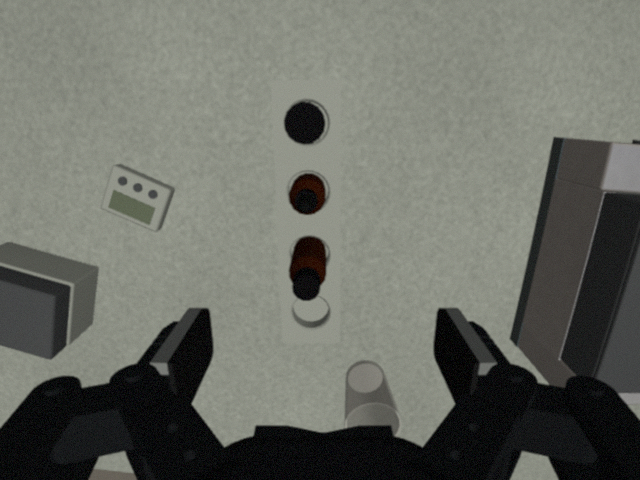

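View pics/w1.png

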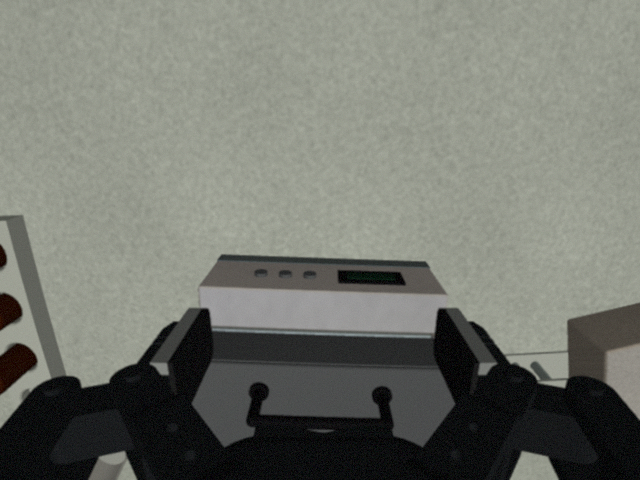

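w2: jar lid at (304,122), dropper (307,195), tall bottle cap (306,284), empty well 3 (311,310), rack edges at columns about 274 and 342. w1: handle bar at row 422, columns 250–390.

```bash
cat > det.py <<'E'
from h import *
def blob(c,mask_fn,box):
    u0,v0,u1,v1=box;f=c['frame'][v0:v1,u0:u1].astype(int);m=mask_fn(f).astype(np.uint8)
    n,l,st,ce=cv2.connectedComponentsWithStats(m);i=1+np.argmax(st[1:,4]);cn=cv2.findContours((l==i).astype(np.uint8),0,1)[0][0]
    e=cv2.fitEllipse(cn);return ce[i]+[u0,v0],np.array(e[0])+[u0,v0],e[1],st[i,4]
black=lambda f:f.max(2)<45
blackcap=lambda f:(f.max(2)<40)&(f[...,0]-f[...,2]<12)
E
python3 - <<'E'
from det import *
W=dict(np.load('w2.npz'));s=dict(np.load('s2.npz'));T=dict(np.load('top0.npz'));S=dict(np.load('side0.npz'))
for p in((304,122),(308,180),(306,284),(310,255),(306,203)):print(p,W['frame'][p[1],p[0]])
bj=blob(W,blackcap,(275,90,335,150));bt=blob(W,blackcap,(280,225,335,302));print(bj,bt)
for n,b,z,bt_,bs in(('jar',bj,.075,(408,298,435,320),(235,358,268,398)),('tall',bt,.118,(400,243,428,270),(312,333,342,380))):
    t=blob(T,blackcap,bt_);q=blob(S,blackcap,bs);print(n,t,q)
    R=[rays(W,[b[1]],s),rays(T,[t[1]]),rays(S,[q[1]])];R=[(o,d[0]) for o,d in R]
    print(' WT',tri(R[0],R[1]),' WS',tri(R[0],R[2]));print(' plane',plane(W,[b[1]],z,s))
print('dropper',plane(W,[(307,200)],.1,s))
# rack edges: bright plate mask
f=cv2.cvtColor(W['frame'],cv2.COLOR_RGB2GRAY);print(f[165,255:290],f[165,330:360]);print(f[300:340,305][::2],f[310,285:340:2])
w3=plane(W,[(311,307)],.028,s);print('w3',w3,'corners',plane(W,[(274,82),(341,82),(281,344),(341,344)],.028,s))
print('handle',plane(dict(np.load('w1.npz')),[(251,422),(391,422)],.192,dict(np.load('s1.npz'))))
E
```

```text
(304, 122) [23 17 21]
(308, 180) [41 14  1]
(306, 284) [14 16  9]
(310, 255) [23 13  0]
(306, 203) [12 16 18]
(array([304.1002445 , 122.61043195]), array([304.12036133, 122.6047554 ]), (37.839054107666016, 39.54526138305664), np.int32(1227)) (array([306.00568182, 283.15625   ]), array([306.02183914, 283.15359879]), (26.348121643066406, 32.10347366333008), np.int32(704))
jar (array([421.15441176, 308.47794118]), array([421.15055656, 308.49153137]), (11.41907787322998, 13.329011917114258), np.int32(136)) (array([250.50497512, 374.94776119]), array([250.5691185 , 376.56789398]), (19.16275978088379, 29.49573516845703), np.int32(402))
 WT (array([ 0.42787417, -0.23040938,  0.05940125]), [np.float64(0.0010777027650628846), np.float64(0.0010777027650629761)])  WS (array([ 0.42794163, -0.23073193,  0.05055208]), [np.float64(0.0010777718743417016), np.float64(0.0010777718743416645)])
 plane [[ 0.42874507 -0.22938706  0.075     ]]
tall (array([417.07692308, 253.78461538]), array([417.07393456, 253.78425026]), (8.01236629486084, 8.515268325805664), np.int32(65)) (array([326.30208333, 348.041666
[... 496 characters left out ...]
7 145 145 144 140 140
 144 144 148 148 146 147 148 144 146 146 150 148 148 148 147 144 148] [148 148 148 149 144 148 148 149 148 146 142 141 138 141 145 143 141 142
 143 143 144 144 140 139 139 142 140 143 143 139]
[ 81 149 147 146 146 146 146 148 148 147 119  86  83  98 136 146 147 152
 146 148] [150 148 146 127 108 147 144 144 149 147 146 147 148 145 148 146 144 149
 147 149 151 123  95 140 147 148 149 145]
w3 [[ 0.63708639 -0.20833743  0.028     ]] corners [[ 0.39240845 -0.26439621  0.028     ]
 [ 0.38677296 -0.19764435  0.028     ]
 [ 0.69062871 -0.24114148  0.028     ]
 [ 0.68431754 -0.1678797   0.028     ]]
handle [[0.48828361 0.12056794 0.192     ]
 [0.48016285 0.2334368  0.192     ]]
```

Request:
move_arm:
  targets:
    - [0.16,-0.03,0.1,0,0]
    - [0.16,-0.03,0.1,0,0]
    - [0.16,-0.03,0.1,0,0]
    - [0.16,-0.03,0.1,0,0]
    - [0.16,-0.03,0.1,0,0]
    - [0.16,-0.03,0.1,0,0]

```text
t: 2.83
position: [0.4227, -0.2297, 0.2715]
eef_rot: [-179.9, 0.2, -175.0]
ft_force: [-0.1, -1.5, 0.0]
width: 0.998
grasp_force: 0.0
```

Run:
```python
from h import *;from rig import observe,capture
s=observe();print(s['t'],s['position'],s['eef_rot'])
c=capture('wrist');np.savez('w3.npz',**c);np.savez('s3.npz',**s);cv2.imwrite('pics/w3.png',cv2.resize(c['frame'][:330,200:440,::-1],None,fx=1.8,fy=1.8))
```

```text
2.8333 [ 0.42267091 -0.22973375  0.27150457] [-1.79884214e+02  1.77862608e-01 -1.75039660e+02]
```

View pics/w3.png

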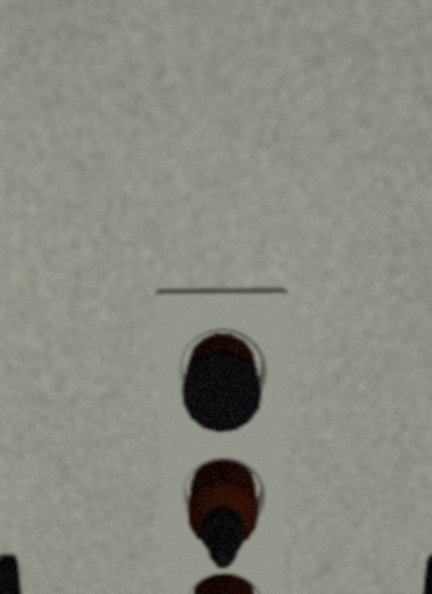

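w3: near rack edge at row ≈161, columns 287–359, jar lid ≈(323,217), its well's rim left/right edges at columns ≈301 and 347.

Run:
```python
from det import *
W=dict(np.load('w3.npz'));s=dict(np.load('s3.npz'));W2=dict(np.load('w2.npz'));s2=dict(np.load('s2.npz'))
b=blob(W,blackcap,(290,180,360,245));b2=blob(W2,blackcap,(275,90,335,150));print(b)
print('jar',plane(W,[b[1]],.075,s),plane(W2,[b2[1]],.075,s2));a,c=rays(W,[b[1]],s),rays(W2,[b2[1]],s2);print(tri((a[0],a[1][0]),(c[0],c[1][0])))
# rack edges by smoothed columns averages
def edges(I,rows,z,st):
    g=cv2.GaussianBlur(cv2.cvtColor(I['frame'],cv2.COLOR_RGB2GRAY),(0,0),1).astype(float);out=[]
    for r0,r1,l,r in rows:
        m=g[r0:r1].mean(0);d=np.gradient(cv2.GaussianBlur(m[None],(0,0),1.5)[0]);L=l-12+np.argmax(d[l-12:l+12]);R_=r-12+np.argmin(d[r-12:r+12])
        P=plane(I,[(L,(r0+r1)/2),(R_,(r0+r1)/2)],z,st);print(L,R_,P[:,:2].round(4).tolist(),'mid',P.mean(0)[:2].round(4),np.linalg.norm(P[0]-P[1]).round(4))
edges(W,[(163,180,287,359),(228,250,289,359)],.028,s)
edges(W2,[(83,97,274,341),(148,168,276,341),(218,234,278,341),(328,342,281,341)],.028,s2)
print('near end',plane(W,[(287,160),(359,160)],.028,s),'w0 rim',plane(W,[(301,205),(347,205),(323,183)],.028,s))
```

```text
(array([322.7294751 , 216.18640646]), array([322.71790695, 216.19212341]), (41.251068115234375, 44.07406234741211), np.int32(1486))
jar [[ 0.42655626 -0.2296109   0.075     ]] [[ 0.42874507 -0.22938706  0.075     ]]
(array([ 0.42878811, -0.22960827,  0.06627308]), [np.float64(0.0001692562581368673), np.float64(0.00016925625813692948)])
284 360 [[0.3985, -0.2686], [0.3923, -0.1976]] mid [ 0.3954 -0.2331] 0.0713
288 360 [[0.4644, -0.2609], [0.4582, -0.19]] mid [ 0.4613 -0.2255] 0.0711
271 340 [[0.4003, -0.267], [0.3944, -0.1979]] mid [ 0.3974 -0.2324] 0.0693
274 350 [[0.4676, -0.2604], [0.4609, -0.1809]] mid [ 0.4643 -0.2206] 0.0798
271 339 [[0.5419, -0.26], [0.5355, -0.1851]] mid [ 0.5387 -0.2225] 0.0751
281 339 [[0.678, -0.2418], [0.672, -0.1716]] mid [ 0.675  -0.2067] 0.0705
near end [[ 0.38757784 -0.26646112  0.028     ]
 [ 0.38176643 -0.19976782  0.028     ]] w0 rim [[ 0.42911301 -0.250467    0.028     ]
 [ 0.42526366 -0.20643149  0.028     ]
 [ 0.40612689 -0.23124264  0.028     ]]
```

```bash
cat > m.py <<'E'
import sys;from h import *;from rig import observe
s=observe();a=list(map(float,sys.argv[1:]))
print(s['t'],s['position'].round(4),s['eef_rot'].round(2),s['ft_force'].round(1),s['width'],s['grasp_force'])
for i in range(0,len(a),4):print(move(s,a[i:i+3],a[i+3]))
E
python3 m.py .5705 -.216 .2 185.3  .5705 -.216 .072 185.3
```

```text
2.8833 [ 0.4229 -0.23    0.2716] [-179.86    0.18 -175.03] [-0.1  1.   0.7] 1.0024590498399615 0.0
(array([-0.296 ,  0.0027,  0.1442]), np.float64(-0.0018))
(array([-0.2952,  0.0033,  0.4002]), np.float64(-0.0018))
```

Request:
move_arm:
  targets:
    - [-0.296,0.003,0.144,-0.0018,0]
    - [-0.296,0.003,0.144,-0.0018,0]
    - [-0.296,0.003,0.144,-0.0018,0]
    - [-0.296,0.003,0.144,-0.0018,0]
    - [-0.296,0.003,0.144,-0.0018,0]
    - [-0.296,0.003,0.144,-0.0018,0]
    - [-0.296,0.003,0.2,-0.0018,0]
    - [-0.296,0.003,0.26,-0.0018,0]
    - [-0.296,0.003,0.32,-0.0018,0]
    - [-0.296,0.003,0.36,-0.0018,0]
    - [-0.296,0.003,0.4,-0.0018,0]
    - [-0.296,0.003,0.4,-0.0018,0]
    - [-0.296,0.003,0.4,-0.0018,0]
    - [-0.296,0.003,0.4,-0.0018,0]

```text
t: 4.05
position: [0.5697, -0.2171, 0.0723]
eef_rot: [-179.9, 0.2, -174.8]
ft_force: [0.1, 0.7, -0.0]
width: 1.0
grasp_force: 0.0
```

```bash
python3 m.py .5705 -.216 .072 185.3
```

```text
4.05 [ 0.5697 -0.2171  0.0723] [-179.87    0.18 -174.82] [ 0.1  0.7 -0. ] 1.0004518802446072 0.0
(array([-0.0018,  0.0021,  0.0006]), np.float64(-0.0006))
```

Request:
move_arm:
  targets:
    - [0,0,0,0,1]
    - [0,0,0,0,1]
    - [0,0,0,0,1]
    - [0,0,0,0,1]
    - [0,0,0,0,1]
    - [0,0,0,0,1]
    - [0,0,0,0,1]
    - [0,0,0,0,1]
    - [0,0,0,0,1]
    - [0,0,0,0,1]
  newtons: 50

```text
t: 4.88
position: [0.5693, -0.2166, 0.0708]
eef_rot: [-180.0, 0.1, -174.8]
ft_force: [-1.0, 0.1, 6.0]
width: 0.43
grasp_force: 50.6
```

Request:
move_arm:
  targets:
    - [0,0,-0.03,0,1]
    - [0,0,-0.06,0,1]
    - [0,0,-0.08,0,1]
    - [0,0,-0.08,0,1]
    - [-0.05,0,-0.08,0,1]
    - [-0.1,0,-0.08,0,1]
    - [-0.144,0,-0.08,0,1]
    - [-0.144,0,-0.08,0,1]
    - [-0.144,0,-0.08,0,1]
    - [-0.144,0,-0.06,0,1]
    - [-0.144,0,-0.045,0,1]
    - [-0.144,0,-0.03,0,1]
    - [-0.144,0,-0.02,0,1]
    - [-0.144,0,-0.01,0,1]
    - [-0.144,0,-0.004,0,1]
    - [-0.144,0,-0.002,0,1]
    - [-0.144,0,-0.002,0,1]
    - [-0.144,0,-0.002,0,1]

```text
t: 6.38
position: [0.6406, -0.21, 0.071]
eef_rot: [-180.0, 0.0, -174.8]
ft_force: [-0.7, -0.3, -1.5]
width: 0.429
grasp_force: 50.3
```

```bash
python3 m.py .5705 -.216 .072 185.3
```

```text
6.3833 [ 0.6406 -0.21    0.071 ] [-1.7997e+02  4.0000e-02 -1.7481e+02] [-0.7 -0.3 -1.5] 0.4293885995666813 50.321727488189936
(array([ 0.1407,  0.0006, -0.0021]), np.float64(-0.0006))
```

Request:
move_arm:
  targets:
    - [0,0,0.002,0,0.8]
    - [0,0,0.002,0,0]
    - [0,0,0.002,0,0]
    - [0,0,0.002,0,0]
    - [0,0,0.002,0,0]
    - [0,0,0.002,0,0]
    - [0,0,-0.05,0,0]
    - [0,0,-0.12,0,0]
    - [0,0,-0.2,0,0]
    - [0.08,0,-0.24,0,0]
    - [0.16,0,-0.24,0,0]
    - [0.24,0,-0.24,0,0]
    - [0.32,0,-0.24,0,0]
    - [0.38,0,-0.2,0,0]
    - [0.43,0,-0.2,0,0]
    - [0.43,0,-0.14,0,0]
    - [0.43,0,-0.1,0,0]
    - [0.43,0,-0.1,0,0]
    - [0.43,0,-0.1,0,0]

```text
t: 7.97
position: [0.4254, -0.2288, 0.1201]
eef_rot: [179.9, -0.1, -174.8]
ft_force: [-0.2, 0.3, 0.2]
width: 0.998
grasp_force: 0.0
```

```bash
python3 m.py .4277 -.2297 .06 185.3
python3 - <<'E'
from det import *;from rig import capture,observe
s=observe();W=capture('wrist');S=capture('side');T=capture('top');np.savez('w4.npz',**W)
q=blob(S,blackcap,(345,320,385,355));print('tall side',q,plane(S,[q[1]],.11));
t=blob(T,blackcap,(395,218,425,245));print('tall top',t,plane(T,[t[1]],.118))
cv2.imwrite('pics/w4.png',np.hstack([W['frame'][:,:,::-1][::1,150:490],cv2.resize(S['frame'][310:410,225:400,::-1],(420,240)).copy().repeat(2,0)]))
E
```

```text
7.9667 [ 0.4254 -0.2288  0.1201] [ 1.7990e+02 -1.1000e-01 -1.7482e+02] [-0.2  0.3  0.2] 0.9980635400422709 0.0
(array([-0.0046, -0.0025,  0.1202]), np.float64(-0.0007))
tall side (array([365.05389222, 340.91616766]), array([365.08624458, 340.9878521 ]), (12.040549278259277, 16.041730880737305), np.int32(167)) [[ 0.64177961 -0.21262886  0.11      ]]
tall top (array([413.71428571, 227.5       ]), array([413.69057655, 227.5       ]), (7.605862140655518, 7.620757102966309), np.int32(56)) [[ 0.63807935 -0.20885952  0.118     ]]
```

View pics/w4.png

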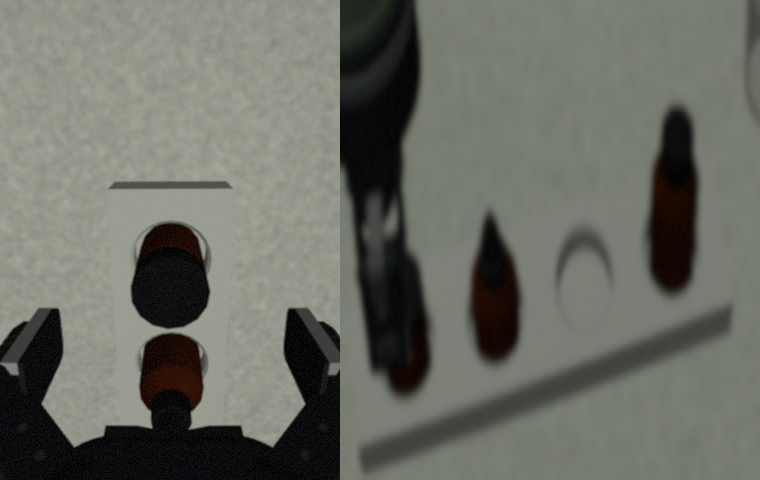

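The picture shows the tall bottle upright in well 3, well 2 now empty, and the jar lid at (320,286) centred between the fingers. Next I grip the jar.

Request:
move_arm:
  targets:
    - [-0.004,-0.001,0.05,0,0]
    - [-0.004,-0.001,0.1,0,0]
    - [-0.004,-0.001,0.12,0,0]
    - [-0.004,-0.001,0.12,0,0]
    - [-0.004,-0.001,0.12,0,0]
    - [-0.004,-0.001,0.12,0,1]
    - [-0.004,-0.001,0.12,0,1]
    - [-0.004,-0.001,0.12,0,1]
    - [-0.004,-0.001,0.12,0,1]
    - [-0.004,-0.001,0.12,0,1]
    - [-0.004,-0.001,0.12,0,1]
    - [-0.004,-0.001,0.12,0,1]
    - [-0.004,-0.001,0.12,0,1]
    - [-0.004,-0.001,0.12,0,1]
    - [-0.004,-0.001,0.12,0,1]
  newtons: 50

```text
t: 9.37
position: [0.4289, -0.23, 0.0619]
eef_rot: [-179.9, 0.1, -174.8]
ft_force: [-0.6, 1.3, 6.2]
width: 0.432
grasp_force: 49.6
```

```bash
python3 m.py .4277 -.2297 .06 185.3
```

```text
9.3667 [ 0.4289 -0.23    0.0619] [-1.7994e+02  7.0000e-02 -1.7481e+02] [-0.6  1.3  6.2] 0.4319870213496792 49.60531610864564
(array([0.0023, 0.0008, 0.0038]), np.float64(-0.0006))
```

Request:
move_arm:
  targets:
    - [0,0,-0.06,0,1]
    - [0,0,-0.13,0,1]
    - [0,0,-0.2,0,1]
    - [0,0,-0.26,0,1]
    - [0,0,-0.26,0,1]
    - [-0.07,0,-0.26,0,1]
    - [-0.14,0,-0.26,0,1]
    - [-0.21,0,-0.26,0,1]
    - [-0.288,0,-0.26,0,1]
    - [-0.288,0,-0.26,0,1]
    - [-0.288,0,-0.2,0,1]
    - [-0.288,0,-0.13,0,1]
    - [-0.288,0,-0.08,0,1]
    - [-0.288,0,-0.05,0,1]
    - [-0.288,0,-0.035,0,1]
    - [-0.288,0,-0.02,0,1]
    - [-0.288,0,-0.01,0,1]
    - [-0.288,0,-0.004,0,1]
    - [-0.288,0,-0.002,0,1]
    - [-0.288,0,-0.002,0,1]

```text
t: 11.03
position: [0.572, -0.2168, 0.0625]
eef_rot: [-180.0, 0.1, -174.8]
ft_force: [-0.8, -0.5, 0.2]
width: 0.43
grasp_force: 51.7
```

```bash
python3 m.py .64 -.21 .072 185.3
```

```text
11.0333 [ 0.572  -0.2168  0.0625] [-1.7996e+02  5.0000e-02 -1.7481e+02] [-0.8 -0.5  0.2] 0.43037830563641294 51.70806205132976
(array([-0.1366,  0.0013, -0.0188]), np.float64(-0.0006))
```

Request:
move_arm:
  targets:
    - [0,0,0.002,0,0]
    - [0,0,0.002,0,0]
    - [0,0,0.002,0,0]
    - [0,0,0.002,0,0]
    - [0,0,0.002,0,0]
    - [0,0,-0.07,0,0]
    - [0,0,-0.14,0,0]
    - [0,0,-0.2,0,0]
    - [0,0,-0.24,0,0]
    - [-0.07,0.001,-0.24,0,0]
    - [-0.137,0.001,-0.24,0,0]
    - [-0.137,0.001,-0.24,0,0]
    - [-0.137,0.001,-0.16,0,0]
    - [-0.137,0.001,-0.1,0,0]
    - [-0.137,0.001,-0.05,0,0]
    - [-0.137,0.001,-0.02,0,0]
    - [-0.137,0.001,-0.02,0,0]
    - [-0.137,0.001,-0.02,0,0]

```text
t: 12.53
position: [0.6399, -0.2101, 0.0721]
eef_rot: [-180.0, 0.0, -174.8]
ft_force: [0.5, 0.3, 0.2]
width: 0.999
grasp_force: 0.0
```

Request:
move_arm:
  targets:
    - [0,0,0,0,1]
    - [0,0,0,0,1]
    - [0,0,0,0,1]
    - [0,0,0,0,1]
    - [0,0,0,0,1]
    - [0,0,0,0,1]
    - [0,0,0,0,1]
    - [0,0,0,0,1]
    - [0,0,0,0,1]
    - [0,0,0,0,1]
  newtons: 50

```text
t: 13.37
position: [0.6406, -0.2102, 0.073]
eef_rot: [-179.9, 0.1, -174.8]
ft_force: [-1.0, 1.0, 5.3]
width: 0.426
grasp_force: 50.5
```

```bash
python3 m.py .4277 -.2297 .072 185.3;  python3 - <<'E'
from det import *;from rig import capture,observe
S=capture('side');T=capture('top')
cv2.imwrite('pics/s5.png',np.hstack([cv2.resize(S['frame'][310:410,225:400,::-1],(420,240)).repeat(2,0),cv2.resize(T['frame'][200:330,380:450,::-1],None,fx=3.69,fy=3.69)[:480]]))
E
```

```text
13.3667 [ 0.6406 -0.2102  0.073 ] [-1.7994e+02  9.0000e-02 -1.7481e+02] [-1.   1.   5.3] 0.42629367288014586 50.50908165983856
(array([ 4.275e-01, -3.000e-04,  1.200e-03]), np.float64(-0.0006))
```

View pics/s5.png

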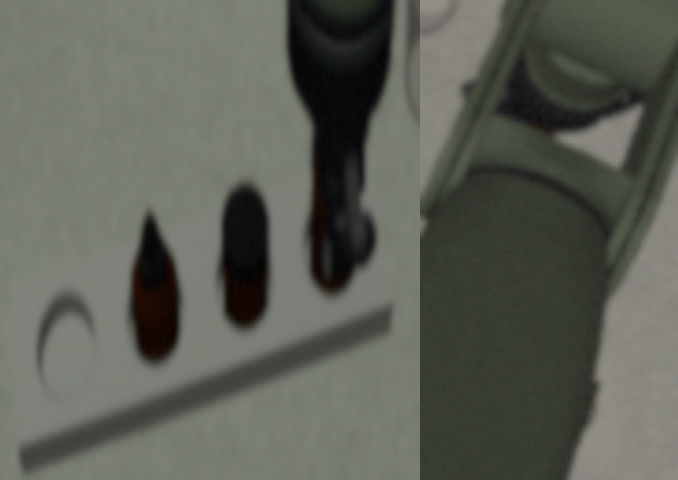

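Jar is upright in well 2, well 0 is empty, and the gripper holds the tall bottle in well 3. I carry it over to well 0.

Request:
move_arm:
  targets:
    - [0,0,-0.06,0,1]
    - [0,0,-0.13,0,1]
    - [0,0,-0.2,0,1]
    - [0,0,-0.26,0,1]
    - [0,0,-0.26,0,1]
    - [0.07,0,-0.26,0,1]
    - [0.14,0,-0.26,0,1]
    - [0.21,0,-0.26,0,1]
    - [0.28,0,-0.26,0,1]
    - [0.35,0,-0.26,0,1]
    - [0.4,0,-0.26,0,1]
    - [0.432,0,-0.26,0,1]
    - [0.432,0,-0.26,0,1]
    - [0.432,0,-0.2,0,1]
    - [0.432,0,-0.14,0,1]
    - [0.432,0,-0.09,0,1]
    - [0.432,0,-0.06,0,1]
    - [0.432,0,-0.06,0,1]
    - [0.432,0,-0.06,0,1]

```text
t: 15.05
position: [0.4244, -0.2286, 0.1004]
eef_rot: [179.9, -0.1, -174.8]
ft_force: [-0.2, -0.8, -0.3]
width: 0.433
grasp_force: 51.2
```

Request:
move_arm:
  targets:
    - [0,0,0.015,0,1]
    - [0,0,0.03,0,1]
    - [0,0,0.04,0,1]
    - [0,0,0.05,0,1]
    - [0,0,0.055,0,1]
    - [0,0,0.058,0,1]
    - [0,0,0.058,0,1]
    - [0,0,0.058,0,1]

```text
t: 15.72
position: [0.4249, -0.2295, 0.073]
eef_rot: [-180.0, 0.0, -174.8]
ft_force: [0.2, 0.6, 0.1]
width: 0.43
grasp_force: 51.2
```

Request:
move_arm:
  targets:
    - [0,0,0.002,0,0]
    - [0,0,0.002,0,0]
    - [0,0,0.002,0,0]
    - [0,0,0.002,0,0]
    - [0,0,0.002,0,0]
    - [0,0,-0.07,0,0]
    - [0,0,-0.14,0,0]
    - [0,0,-0.22,0,0]
    - [0,0,-0.3,0,0]
    - [0,0,-0.38,0,0]
    - [0,0,-0.46,0,0]
    - [0,0,-0.53,0,0]
    - [0,0,-0.53,0,0]

```text
t: 16.8
position: [0.4278, -0.2318, 0.3473]
eef_rot: [-179.3, 0.7, -174.8]
ft_force: [0.1, -0.3, 2.0]
width: 1.002
grasp_force: 0.0
```

```bash
python3 m.py .484 .177 .34 94.1
python3 - <<'E'
from det import *;from rig import capture,observe
s=observe();W=capture('wrist');np.savez('w6.npz',**W);np.savez('s6.npz',**s)
S=capture('side')
cv2.imwrite('pics/w6.png',np.hstack([W['frame'][:,:,::-1][:,150:490],cv2.resize(S['frame'][310:410,225:400,::-1],(420,240)).copy().repeat(2,0)]))
E
```

```text
16.8 [ 0.4278 -0.2318  0.3473] [-179.31    0.71 -174.8 ] [ 0.1 -0.3  2. ] 1.0018302271442325 0.0
(array([-0.1858,  0.8042,  0.0072]), np.float64(0.5061))
```

View pics/w6.png

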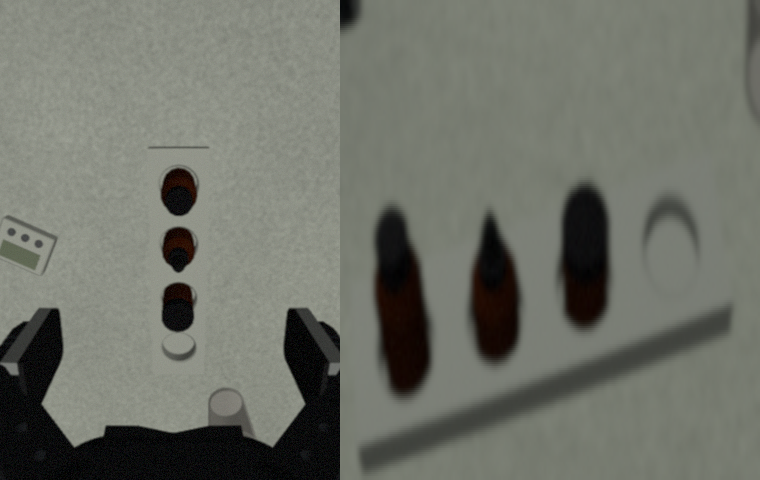

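Run:
```python
from det import *;from rig import capture,observe
W=dict(np.load('w6.npz'));s=dict(np.load('s6.npz'));S=capture('side');T=capture('top')
print('predicted side: top, base', proj(S,[[.4265,-.2297,.118],[.4265,-.2297,.01]]))
b=blob(W,blackcap,(305,160,350,220));q=blob(S,blackcap,(232,345,258,378));print(b[1:],q[1:],proj(S,[.4265,-.2297,.107]))
a,c=rays(W,[b[1]],s),rays(S,[q[1]]);print(tri((a[0],a[1][0]),(c[0],c[1][0])))
t=blob(T,blackcap,(408,290,440,320));print(t[1:],proj(T,[.4265,-.2297,.118]))
```

```text
predicted side: top, base [[245.32635401 358.77700252]
 [253.11173891 385.33172055]]
(array([328.29828262, 200.20036316]), (26.407791137695312, 28.013723373413086), np.int32(617)) (array([246.92381859, 362.34959221]), (12.807619094848633, 16.448102951049805), np.int32(184)) [[246.18617175 361.72157083]]
(array([ 0.42846526, -0.22967756,  0.10570853]), [np.float64(0.001062318609177396), np.float64(0.0010623186091774089)])
(array([422.41769791, 304.20210266]), (12.603734970092773, 20.91415023803711), np.int32(98)) [[424.54232564 307.43310291]]
```

Request:
move_arm:
  targets:
    - [-0.19,0.8,0.007,0.506,0]
    - [-0.19,0.8,0.007,0.506,0]
    - [-0.19,0.8,0.007,0.506,0]
    - [-0.19,0.8,0.007,0.506,0]
    - [-0.19,0.8,0.007,0.506,0]
    - [-0.19,0.8,0.007,0.506,0]
    - [-0.19,0.8,0.007,0.506,0]
    - [-0.19,0.8,0.007,0.506,0]
    - [-0.19,0.8,0.007,0.506,0]
    - [-0.19,0.8,0.007,0.506,0]
    - [-0.19,0.8,0.007,0.506,0]
    - [-0.19,0.8,0.007,0.506,0]
    - [-0.19,0.8,0.007,0.506,0]
    - [-0.19,0.8,0.007,0.506,0]
    - [-0.19,0.8,0.007,0.506,0]
    - [-0.19,0.8,0.007,0.506,0]
    - [-0.19,0.8,0.007,0.506,0]

```text
t: 18.42
position: [0.4823, 0.1774, 0.3321]
eef_rot: [-179.8, 0.0, 94.2]
ft_force: [-0.5, 0.7, 0.6]
width: 1.001
grasp_force: 0.0
```

Run:
```python
from det import *;from rig import capture,observe
s=observe();W=capture('wrist');np.savez('w7.npz',**W);np.savez('s7.npz',**s);print(s['t'],s['position'],s['eef_rot'],s['joint_positions'].round(1))
cv2.imwrite('pics/w7.png',W['frame'][:,:,::-1])
```

```text
18.4167 [0.48227418 0.17741177 0.33205027] [-1.79760430e+02  2.62730208e-02  9.41689021e+01] [10.5  1.5 90.5  0.  88.2  6.4]
```

View pics/w7.png

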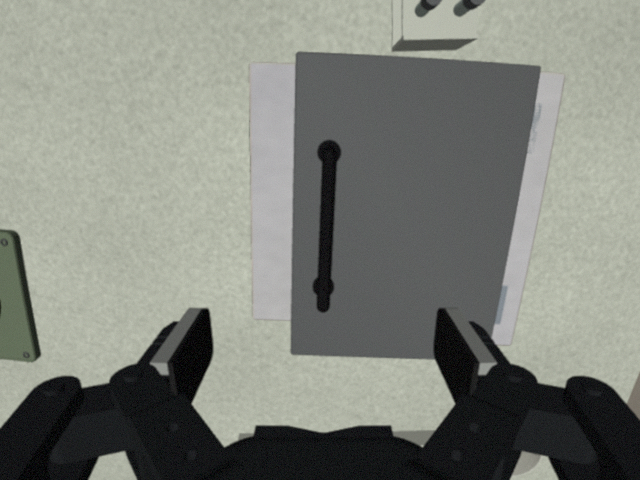

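w7: handle bar runs from (330,150) to (323,308); lid top corners are (297,53), (540,67), (292,353). Nothing else is near the gripper.

Run:
```python
from det import *
W=dict(np.load('w7.npz'));s=dict(np.load('s7.npz'));T=dict(np.load('top0.npz'));W1=dict(np.load('w1.npz'));s1=dict(np.load('s1.npz'))
f=W['frame'][:320,300:360].max(2);mids=[]
for v in range(170,276,3):
    u=np.where(f[v]<38)[0];
    if len(u):mids.append((300+u.mean(),v,len(u)))
m=np.array(mids);print(m[::8])
P=plane(W,m[:,:2],.192,s);k=np.polyfit(P[:,1],P[:,0],1);print('bar x=',k,'yaw',np.degrees(np.arctan(-k[0])),P[0],P[-1])
u=np.where((W['frame'][:330,316:338].max(2)<38).sum(1)>3)[0];print('v ends',u.min(),u.max(),plane(W,[(330,u.min()),(323,u.max())],.192,s))
L=plane(W,[(297,53),(540,67),(292,353),(494,360)],.155,s);print('lid corners',L.round(4))
d=L[2]-L[0];print('yaw front edge',np.degrees(np.arctan2(d[0],-d[1])))
# height of bar: top0 & w7 rays on bar line: intersect top-view bar plane
g=T['frame'][270:300,235:300].max(2);
pts=np.array([(235+c,270+np.where(g[:,c]<45)[0].mean()) for c in range(18,48,3) if (g[:,c]<45).any()]);print(pts)
o,dd=rays(T,pts);o7,_=rays(W,[(0,0)],s)
o7,d7=rays(W,m[:,:2],s);n=np.linalg.svd(d7)[2][2]
X=o+dd*((n@(o7-o))/(dd@n))[:,None];print('bar xyz by two views',X.round(4))
```

```text
[[328.5 170.   14. ]
 [328.  194.   13. ]
 [326.5 218.   12. ]
 [325.5 242.   12. ]
 [324.5 266.   12. ]]
bar x= [-0.03402655  0.49107531] yaw 1.9488256636762578 [0.483454   0.22180257 0.192     ] [0.48639261 0.14600926 0.192     ]
v ends 141 311 [[0.48298058 0.24078519 0.192     ]
 [0.48743393 0.11678269 0.192     ]]
lid corners [[0.4555 0.2984 0.155 ]
 [0.6321 0.3044 0.155 ]
 [0.4642 0.0532 0.155 ]
 [0.648  0.058  0.155 ]]
yaw front edge 2.0138899580139245
[[253.  284.5]
 [256.  284. ]
 [259.  284. ]
 [262.  284. ]
 [265.  283.5]
 [268.  283.5]
 [271.  283.5]
 [274.  283.5]
 [277.  283.5]
 [280.  283.5]]
bar xyz by two views [[0.4845 0.2077 0.1636]
 [0.4846 0.1982 0.1738]
 [0.4849 0.1911 0.1708]
 [0.4852 0.1841 0.1677]
 [0.4854 0.1748 0.1779]
 [0.4856 0.1678 0.1748]
 [0.4859 0.1607 0.1718]
 [0.4862 0.1536 0.1687]
 [0.4865 0.1464 0.1656]
 [0.4868 0.1392 0.1625]]
```

```bash
python3 m.py .485 .177 .195 92
```

```text
18.4667 [0.4825 0.1774 0.3325] [-1.7981e+02  2.0000e-02  9.4160e+01] [0.1 0.8 0.1] 1.0006233715570796 0.0
(array([-0.001 ,  0.0059,  0.275 ]), np.float64(0.012))
```

Request:
move_arm:
  targets:
    - [-0.001,0.005,0.05,0.012,0]
    - [-0.001,0.005,0.12,0.012,0]
    - [-0.001,0.005,0.18,0.012,0]
    - [-0.001,0.005,0.23,0.012,0]
    - [-0.001,0.005,0.26,0.012,0]
    - [-0.001,0.005,0.275,0.012,0]
    - [-0.001,0.005,0.275,0.012,0]
    - [-0.001,0.005,0.275,0.012,0]
    - [-0.001,0.005,0.275,0.012,0]

```text
t: 19.22
position: [0.4868, 0.1774, 0.1983]
eef_rot: [179.8, -0.0, 91.9]
ft_force: [-0.7, 0.6, -0.4]
width: 1.003
grasp_force: 0.0
```

```bash
python3 m.py .485 .177 .195 92
```

```text
19.2167 [0.4868 0.1774 0.1983] [ 1.7984e+02 -3.0000e-02  9.1950e+01] [-0.7  0.6 -0.4] 1.0033206911642654 0.0
(array([-0.0006, -0.0037,  0.0066]), np.float64(-0.0003))
```

Request:
move_arm:
  targets:
    - [0,-0.002,0.005,0,0]
    - [0,-0.002,0.005,0,0.5]
    - [0,-0.002,0.005,0,1]
    - [0,-0.002,0.005,0,1]
    - [0,-0.002,0.005,0,1]
    - [0,-0.002,0.005,0,1]
    - [0,-0.002,0.005,0,1]
    - [0,-0.002,0.005,0,1]
    - [0,-0.002,0.005,0,1]
    - [0,-0.002,0.005,0,1]
    - [0,-0.002,0.005,0,1]
    - [0,-0.002,0.005,0,1]
    - [0,-0.002,0.005,0,1]
    - [0,-0.002,0.005,0,1]
    - [0,-0.002,0.005,0,1]
  newtons: 40

```text
t: 20.47
position: [0.4838, 0.1772, 0.1944]
eef_rot: [-179.9, 0.0, 92.0]
ft_force: [-5.9, -0.9, 4.6]
width: 0.101
grasp_force: 39.2
```

Run:
```python
from h import *;from rig import observe
s=observe();R,t=pose(s);print(s['t'],t.round(4),s['eef_rot'].round(2),s['ft_force'].round(1),s['width'],s['grasp_force'],s['joint_positions'].round(1))
hx=np.array([np.cos(np.radians(2)),np.sin(np.radians(2)),0])
for a in range(0,66,5):
    r=np.radians(a);dx=(-.153*np.cos(r)+.062*np.sin(r))+.153;dz=.062*np.cos(r)+.153*np.sin(r)-.062
    # nominal vertical tool at yaw 92
    Rn=Ro.from_euler('xyz',[180,0,92],degrees=True).as_matrix()
    print(a,(Rn.T@(dx*hx+[0,0,dz])/.5).round(3))
```

```text
20.4667 [0.4838 0.1772 0.1944] [-1.7988e+02  1.0000e-02  9.1960e+01] [-5.9 -0.9  4.6] 0.10119769231049941 39.18346166610718 [ 10.5   8.  100.2   0.   72.    8.5]
0 [0. 0. 0.]
5 [ 0.     0.012 -0.026]
10 [ 0.     0.026 -0.051]
15 [ 0.     0.043 -0.075]
20 [ 0.     0.061 -0.097]
25 [ 0.     0.081 -0.118]
30 [ 0.     0.103 -0.136]
35 [ 0.     0.126 -0.153]
40 [ 0.     0.151 -0.168]
45 [ 0.     0.177 -0.18 ]
50 [ 0.     0.204 -0.19 ]
55 [ 0.     0.232 -0.198]
60 [ 0.     0.26  -0.203]
65 [ 0.     0.289 -0.206]
```

Request:
move_arm:
  targets:
    - [0,0.006,-0.013,0,1]
    - [0,0.012,-0.026,0,1]
    - [0,0.019,-0.039,0,1]
    - [0,0.026,-0.051,0,1]
    - [0,0.034,-0.063,0,1]
    - [0,0.043,-0.075,0,1]
    - [0,0.052,-0.086,0,1]
    - [0,0.061,-0.097,0,1]
    - [0,0.071,-0.108,0,1]
    - [0,0.081,-0.118,0,1]
    - [0,0.092,-0.127,0,1]
    - [0,0.103,-0.136,0,1]
    - [0,0.103,-0.136,0,1]
    - [0,0.103,-0.136,0,1]

```text
t: 21.63
position: [0.5356, 0.1789, 0.2651]
eef_rot: [-179.9, 0.0, 92.0]
ft_force: [-9.8, -1.7, 9.7]
width: 0.099
grasp_force: 39.5
```

Request:
move_arm:
  targets:
    - [0,-0.003,-0.003,0,1]
    - [0,0.008,-0.012,0,1]
    - [0,0.02,-0.02,0,1]
    - [0,0.033,-0.029,0,1]
    - [0,0.045,-0.036,0,1]
    - [0,0.059,-0.042,0,1]
    - [0,0.072,-0.048,0,1]
    - [0,0.086,-0.053,0,1]
    - [0,0.099,-0.058,0,1]
    - [0,0.113,-0.063,0,1]
    - [0,0.127,-0.067,0,1]
    - [0,0.141,-0.07,0,1]
    - [0,0.156,-0.072,0,1]
    - [0,0.156,-0.072,0,1]
    - [0,0.156,-0.072,0,1]
    - [0,0.156,-0.072,0,1]

```text
t: 22.97
position: [0.616, 0.1815, 0.2998]
eef_rot: [179.8, -0.0, 91.9]
ft_force: [-3.0, -1.2, 5.5]
width: 0.097
grasp_force: 41.3
```

Run:
```python
from h import *;from rig import observe,capture
s=observe();print(s['t'],s['position'].round(4),s['eef_rot'].round(2),s['ft_force'].round(1),s['width'],s['grasp_force'])
h=np.array([.638,.130]) # x at handle's y
g=np.array([s['position'][0]-0,s['position'][2]-.003])
print(np.degrees(np.arctan2(g[1]-h[1],h[0]-g[0])-np.arctan2(.062,.153)),np.hypot(*(g-h)))
S=capture('side');T=capture('top');np.savez('S8.npz',**S);np.savez('T8.npz',**T)
cv2.imwrite('pics/s8.png',np.hstack([cv2.resize(S['frame'][110:290,220:390,::-1],(450,476)),cv2.resize(T['frame'][200:340,205:330,::-1],(350,476))]))
```

```text
22.9667 [0.616  0.1815 0.2998] [ 1.7978e+02 -1.0000e-02  9.1930e+01] [-3.  -1.2  5.5] 0.09663462411840378 41.25170588493347
60.4111589508147 0.16822705161466425
```

View pics/s8.png

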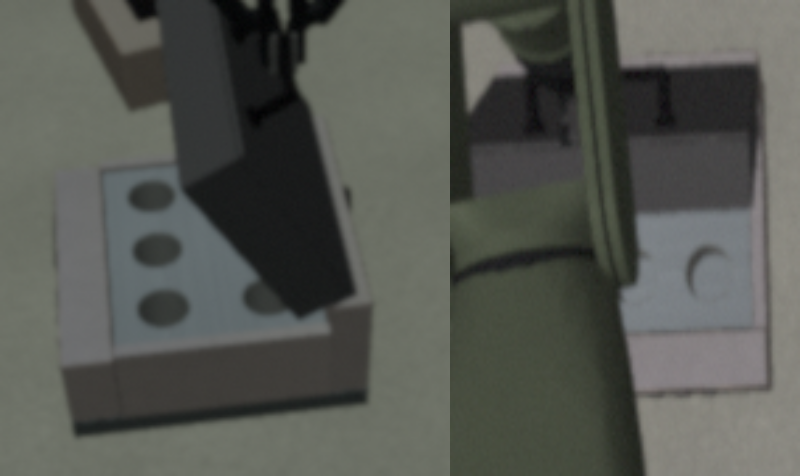

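Run:
```python
from h import *
S=dict(np.load('S8.npz'));a=np.radians(2);hx=np.array([np.cos(a),np.sin(a),0]);hy=np.array([-np.sin(a),np.cos(a),0])
H=np.array([.638,.1823,.130]);P0=H-.125*hy
def pl(px):
    px=np.array(px)/[450/170,476/180]+[220,110];o,d=rays(S,px)
    X=o+d*(((P0-o)@hy)/(d@hy))[:,None];return np.c_[(X-H)@hx,X[:,2]-.13]
Q=pl([(183,188),(243,155),(302,316),(355,292)]);print('B A C D local x,z\n',Q.round(4))
ang=lambda p,q:np.degrees(np.arctan2(p[1]-q[1],q[0]-p[0]))
print('BC',ang(Q[0],Q[2]),'AD',ang(Q[1],Q[3]),'BA->',90-ang(Q[1]*[-1,1],Q[0]*[-1,1]))
for t in(57,60,63):
    r=np.radians(t);L=np.array([(-.18,-.03),(-.18,.025),(0,-.03),(0,.025)]);c,s_=np.cos(r),np.sin(r)
    Z=np.c_[L[:,0]*c+L[:,1]*s_,L[:,1]*c-L[:,0]*s_];X=H-.125*hy+Z[:,:1]*hx+np.c_[Z[:,0]*0,Z[:,0]*0,Z[:,1]]
    print(t,Z.round(3).tolist(),((proj(S,X)-[220,110])*[450/170,476/180]).round(0).tolist())
```

```text
B A C D local x,z
 [[-0.1132  0.1418]
 [-0.0687  0.167 ]
 [-0.026  -0.0083]
 [ 0.0171  0.0132]]
BC 59.84683393441788 AD 60.837189009140914 BA-> 60.47446931134776
57 [[-0.123, 0.135], [-0.077, 0.165], [-0.025, -0.016], [0.021, 0.014]] [[170.0, 197.0], [231.0, 159.0], [303.0, 323.0], [360.0, 291.0]]
60 [[-0.116, 0.141], [-0.068, 0.168], [-0.026, -0.015], [0.022, 0.013]] [[179.0, 189.0], [243.0, 153.0], [302.0, 322.0], [361.0, 292.0]]
63 [[-0.108, 0.147], [-0.059, 0.172], [-0.027, -0.014], [0.022, 0.011]] [[189.0, 182.0], [256.0, 149.0], [301.0, 321.0], [361.0, 293.0]]
```

Request:
move_arm:
  targets:
    - [0,0,0,0,1]
    - [0,0,0,0,1]
    - [0,0,0,0,1]
    - [0,0,0,0,1]
    - [0,0,0,0,1]
    - [0,0,0,0,1]
    - [0,0,0,0,1]
    - [0,0,0,0,1]
    - [0,0,0,0,1]
    - [0,0,0,0,1]
    - [0,0,0,0,1]
    - [0,0,0,0,1]

```text
t: 24.07
position: [0.6158, 0.1815, 0.2998]
eef_rot: [179.8, -0.0, 91.9]
ft_force: [-3.6, -1.0, 6.1]
width: 0.095
grasp_force: 41.2
```

The hold is steady, so I hand in.

```bash
python3 -c "
from rig import close_job;print(close_job())"
```

```text
the job is handed in; nothing more can be done
None
```

The tall bottle and the jar are swapped and seated in each other's wells, the dropper bottle was not moved, and the arm is holding the incubator lid steady at about 60 degrees (60.4 by camera); handed in at about 24 s.

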